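# Clear the bench pile and put the die box away in its case

## Task

Take the pile on the bench apart and put each thing in its own place: the eye loupe upright in the small round dish, the fuse carton standing lengthwise in the rectangular tray, the clear die box flat in the open hinged case, and the roll of film tape flat over the post of the spindle stand. Shut the lid of the case fully over the die box, and leave the red-capped vial standing where it is.

Things in the scene. Friction and masses are not known exactly. Their poses are not given: they have to be found in the camera images.
- loupe_mid (a point): Centre of the eye loupe, top of the pile at the start: a black round piece standing upright, 37 mm across in its upper part (34 mm below), 35 mm high; the point lies half-way up (17.5 mm above its underside), z up.
- carton_mid (a point): Centre of the carton of fuses, second from the top: a whitish upright box 36 mm (its x) by 50 mm (its y) by 45 mm high; the point lies half-way up (22.5 mm above its underside), z up.
- die_box_mid (a point): Centre of the clear flat square die box, third from the top: 55 mm by 55 mm by 13 mm high, sides along its x and y; the point lies half-way up (6.5 mm above its underside), z up.
- tape_mid (a point): Centre of the roll of amber film tape, lying flat at the bottom of the pile on the bench: 68 mm outside diameter, 12 mm high, hole about 30 mm across; the point lies on its axis, half-way up (6 mm), z up. The pile is 105 mm high in all; its things lie roughly centred on one another, each turned by itself.
- dish: Small round grey dish for the loupe, fixed to the bench: 74 mm across, 10 mm high, wall 4 mm, about 64 mm wide inside, floor 5 mm above the bench. Origin on the bench under its centre, z up.
- tray: Rectangular grey open tray for the carton, fixed to the bench: outside 60 mm (its x) by 78 mm (its y), inside 52 by 70 mm, rim 12 mm high, floor 4 mm above the bench. The carton's 50 mm length goes along the tray's y. Origin on the bench under its centre, z up.
- spindle: Grey spindle stand for the tape roll, fixed to the bench: a round foot 54 mm across and 8 mm high (narrower than the roll) with a post 13 mm thick in the middle, whose rounded top is 24 mm above the bench. The roll lies on the foot with the post in its hole. Origin on the bench under its centre, z up.
- case: Black hinged case for the die box, fixed, open. Origin on the bench under it, z up, x towards the hinge side. Base x -51 to 49 mm, y -75 to 75; hollow 94 (x) by 146 (y), inner floor (a rubber liner) 17.5 and rim 24 mm up. The lid, a cap 9 mm deep, shuts over the box only if it lies flat on the floor, best in the middle. Fingers have room beside the box along y, not along x. The shut lid's flat top is 35 mm up.
- case_lid (a joint): Angle of the case's lid, rad: 0 shut, up to 1.75 open (standing up, leaning a little back). Hinge line along the case's y at x = 53, z = 24 mm of the case's frame. The lid is 150 mm wide, reaches 104 mm from the hinge; its outer face lies 11 mm off the hinge line (when open, on the far side). It turns freely: pushed forward from behind past about 1.4 rad it falls shut.
- vial_mid (a point): Bystander: standing vial with a red cap, 27 mm across, 56 mm high; the point lies half-way up.

How it is judged:
At the end, for the whole second after the job is handed in: Loupe upright on the dish floor (centre within 15 mm of the dish's), carton upright on the tray floor (within 13 mm and 0.3 rad of lengthwise), die box flat on the floor inside the case with the lid shut (under 0.06 rad), tape roll flat on the spindle foot with the post through its hole (horizontal distance between loupe_mid and dish below 0.015 m and z of loupe_mid in the frame of dish below 0.026 m and angle between loupe_mid's own z axis and vertical below 0.12 rad and horizontal distance between carton_mid and tray below 0.013 m and z of carton_mid in the frame of tray below 0.0295 m and angle between each of carton_mid, die_box_mid's own z axis and vertical below 0.1 rad and angle between the y axis of carton_mid and the y axis of tray, either way round below 0.3 rad and horizontal distance between tape_mid and spindle below 0.0125 m and z of tape_mid in the frame of spindle between 0.012 and 0.0165 m and angle between tape_mid's own z axis and vertical below 0.08 rad and x of die_box_mid in the frame of case between -0.03 and 0.03 m and y of die_box_mid in the frame of case between -0.055 and 0.055 m and z of die_box_mid in the frame of case below 0.027 m and value of joint case_lid below 0.06 rad); the robot touches nothing.
It fails at once if the vial is knocked over or shoved more than 20 mm (distance of vial_mid from where it was at the start of the episode above 0.02 m).
It also fails if it takes over 120 s, if anything falls off the work surface, if the arm or the gripper's body presses on something with over 40 N, if the wrist force passes 120 N, or if a joint passes its speed limit or range.

## Robot

A 6-joint arm with a two-finger parallel gripper is mounted at the origin on a cart in front of the work surface, level with it; the furniture and walls round the work are solid. World frame = base frame: x ahead of the robot, y to its left, z up, the work surface at z = 0. Lengths are in m, angles in rad, forces in N, time in s.
With the tool pointing down it reaches from about 0.35 to 0.975 m from the base axis. Payload 17.4 kg.
Tool frame: the origin (TCP) lies between the finger pads; the fingertips stand 22 mm ahead of it and the grasp point (between the pads) lies 3 mm ahead of it (arm.nose_length is the distance from the TCP to the fingertips, in m); z points along the fingers, y is the line along which they close (so a half turn about z gives the same grasp; the last joint's range is limited). The gripper opens to 85 mm and grips with 20 to 120 N. Pads are 22 mm wide; open, the fingers measure 114 mm over their backs; the gripper's body (76 mm by 85 mm) begins 54 mm behind the grasp point. The pads swing forward as they close: fully open they stand 13 mm farther back than shut.
Start: joints at [-1.329, 0.116, 1.442, -0, 1.584, -0.038], TCP at [0.186, -0.649, 0.253] pointing down, gripper open.
Joint ranges: [-2.83, 2.83], [-0.83, 2.19], [0.07, 2.5], [-1.14, 4.28], [0.01, 3], [-2.97, 2.97]. Speed limits (rad/s): [1.89, 1.89, 2.22, 3.14, 3.14, 3.14].

## Interface

Orientations are given as [roll, pitch, yaw] about the fixed x, y, z axes, in that order (R = Rz(yaw) Ry(pitch) Rx(roll)).
In Python, from bench import arm gives the robot as it stands.
- The arm moves only by the shell command python3 -m handwheel 'ROWS'. ROWS is JSON, a list of rows, each an object of numbers: "claw": the finger opening in m, from 0 to 0.0854; "dx", "dy", "dz": the shift along the tool's x, y, z in m; "yaw": the turn about the tool's z in degrees. A call has 1 to 20 rows; each row is the pose to reach, as a shift and turn from the pose commanded when the call began, along the tool's axes at that moment; what a row does not reach only later rows make up. A row lasts 1/8 s, in which the tool goes at most 62.5 mm and 10.7 degrees, less where a joint would pass 70% of its speed; a pose out of reach is approached as far as the arm can. A call with a gripper value outside its range is refused whole. The fingers move at their own pace and stop on an object; the grip force is fixed at half the most. Time passes only in rows, so rows that repeat a pose let the fingers close. It gives the time, the measured TCP pose, the force, the opening and the grip force at its end, in the units of the state.
- arm.observe(): the state, without advancing time (a new reading comes with each control period).
- arm.grab_frame(name): name is "side" or "top"; returns a dict with "frame" (420x560x3 uint8, red, green, blue), "camera_matrix" (3x3 intrinsics, pixels), "dist_coeffs" ([k1, k2, p1, p2, k3] as OpenCV has them; the pictures are not rectified), "world_to_cam" (4x4, takes a point from world to camera coordinates). Camera axes: x right, y down, z forward; pixel columns grow to the right and rows downward; lengths in m; the calibration is good to about 2 mm. A picture is of the moment at which its call begins. There is no depth.
- arm.hand_in(): hands the job in; it is judged then, once.
The state is a dict: "clock": time; "joint_positions": joint angles; "qd": joint speeds; "joint_efforts": joint torques, N m; "tool_pos": TCP position; "tool_rot": TCP orientation; "wrist_force": force on the tool from outside, world axes, zero at the start; "moment": the same for the moment, N m; "width": finger opening in m; "gripper_force": force on a finger pad.
Only numpy, scipy, OpenCV 4.12 (cv2) and the standard library are available. Lean on these libraries where they do the work, as an engineer would, in place of code of your own. Each camera call takes 0.05 s, during which the arm holds its last target. There are 200 camera calls.

## Working session

There is one attempt and no reset: what is moved stays moved. The work goes in short steps, Python scripts to look and compute and a shell command to move; the robot and the scene stay as the last step left them, time stands still between calls to the robot, and variables do not carry over. Pictures are saved under pics/ and viewed, at most 14 in all, crops included, and the job is handed in when it is done.

```bash
mkdir -p pics; ls
python3 - <<'E'
from bench import arm
import cv2,numpy as np
s=arm.observe();print({k:np.round(v,3).tolist() for k,v in s.items()})
for n in("top","side"):
    f=arm.grab_frame(n);cv2.imwrite(f"pics/{n}0.png",f["frame"][:,:,::-1]);print(n,f["camera_matrix"],f["dist_coeffs"],np.round(f["world_to_cam"],3))
E
```

```text
pics
{'clock': 0.0, 'joint_positions': [-1.329, 0.116, 1.442, -0.0, 1.584, -0.038], 'qd': [-0.0, -0.001, 0.001, -0.0, 0.001, -0.0], 'joint_efforts': [0.001, -73.197, -63.249, 0.0, 0.006, -0.0], 'tool_pos': [0.186, -0.649, 0.253], 'tool_rot': [-3.14, -0.0, 0.28], 'wrist_force': [-0.885, 0.467, -0.217], 'moment': [0.014, 0.009, -0.007], 'gripper_force': 0.0, 'width': 0.085}
top [[526.67019133   0.         273.9928059 ]
 [  0.         526.67019133 211.56034687]
 [  0.           0.           1.        ]] [-0.0271304  0.         0.         0.         0.       ] [[ 0.103 -0.995 -0.003 -0.063]
 [-0.974 -0.101 -0.204  0.547]
 [ 0.203  0.024 -0.979  1.289]
 [ 0.     0.     0.     1.   ]]
side [[493.48804743   0.         279.95863207]
 [  0.         493.48804743 210.88915075]
 [  0.           0.           1.        ]] [-0.09021765  0.          0.          0.          0.        ] [[-0.649 -0.76   0.015  0.322]
 [-0.452  0.37  -0.812  0.326]
 [ 0.612 -0.534 -0.584  0.879]
 [ 0.     0.     0.     1.   ]]
```

View pics/top0.png

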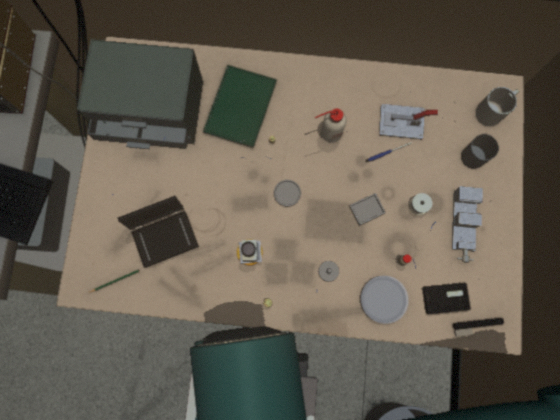

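View pics/side0.png

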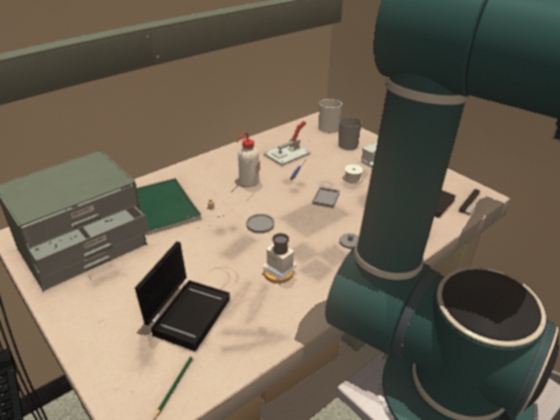

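The top view shows the case at about (165,235), the dish at (287,193), the pile at (249,250), the tray at (367,209), the spindle at (329,271) and the vial at (405,260). I'll enlarge these areas.

Run:
```python
import cv2
t=cv2.imread("pics/top0.png");s=cv2.imread("pics/side0.png")
a=cv2.resize(t[170:295,110:270],None,fx=5,fy=4.8*5/4.8,interpolation=cv2.INTER_CUBIC)[:600];cv2.imwrite("pics/c1.png",cv2.convertScaleAbs(a[:600],alpha=1.3))
b=cv2.resize(t[170:290,265:425],None,fx=5,fy=5,interpolation=cv2.INTER_CUBIC);cv2.imwrite("pics/c2.png",b)
c=cv2.resize(s[200:350,130:330],None,fx=4,fy=4,interpolation=cv2.INTER_CUBIC);cv2.imwrite("pics/c3.png",c)
```

```text
(no output)
```

View pics/c1.png

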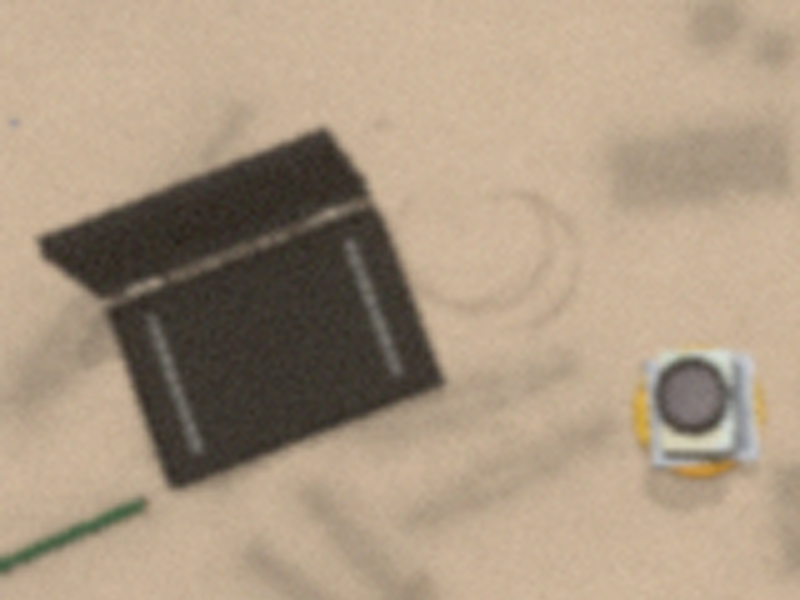

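View pics/c2.png

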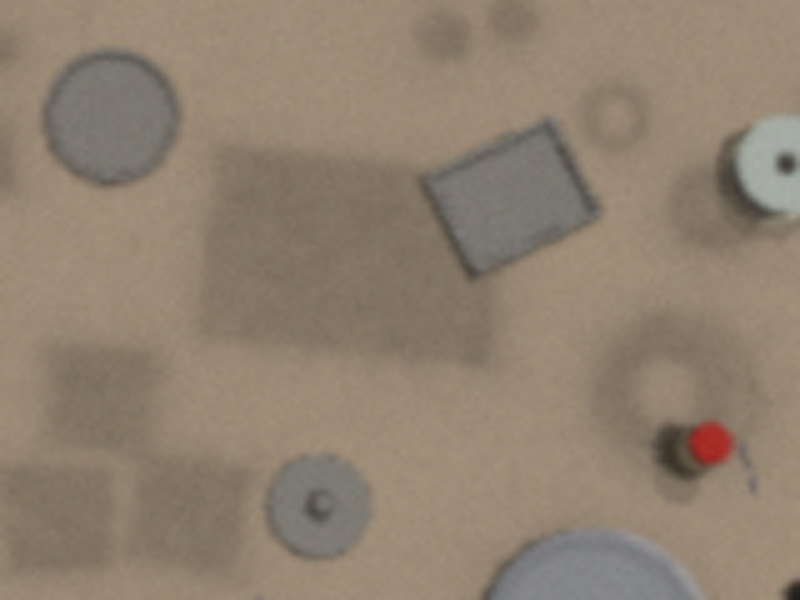

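View pics/c3.png

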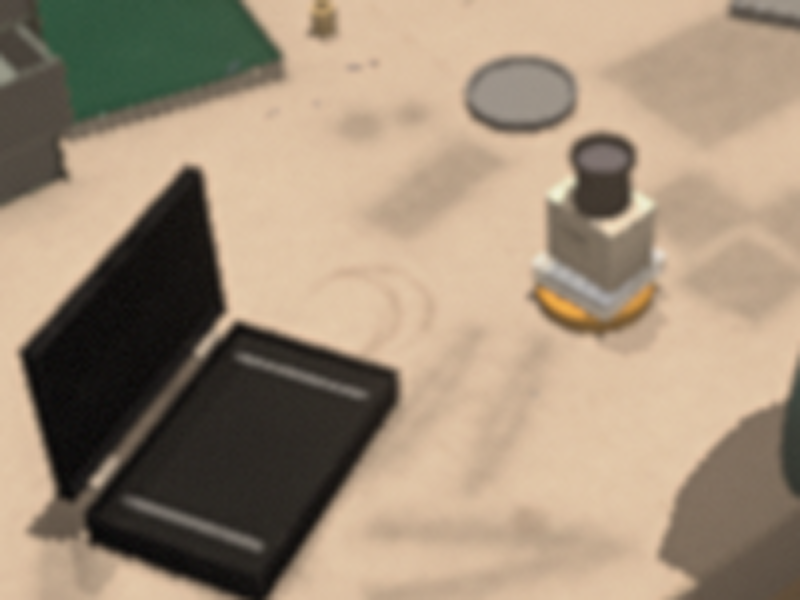

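Readings from crop c1 (scale 5, offset 110,170):
- The loupe top is at (692,396).
- The carton top corners are about (652,358), (735,352), (740,452) and (662,457).
- The die box corners are (752,355), (757,463) and (653,465).
- The case rim corners are (108,305), (378,205), (441,382) and (177,487).

In c2 (offset 265,170), the dish is at (112,118), the spindle at (318,506) and the vial cap at (711,443). The tray corners are (548,120), (598,212), (474,277) and (424,180).

c3 (scale 4, offset 130,200) shows the loupe top at (603,158) and the carton front-top corners.

```bash
cat > h.py <<'E'
import numpy as np,cv2
from bench import arm
def cam(n): return arm.grab_frame(n)
def w(f,p,z,sc=1,off=(0,0)):
    p=(np.atleast_2d(p).astype(float)+.5)/sc-.5+np.array(off)
    u=cv2.undistortPoints(p.reshape(-1,1,2),f["camera_matrix"],f["dist_coeffs"]).reshape(-1,2)
    T=f["world_to_cam"];R=T[:3,:3];o=-R.T@T[:3,3]
    d=np.c_[u,np.ones(len(u))]@R
    return (o+d*((z-o[2])/d[:,2])[:,None])[:,:2]
E
python3 - <<'E'
from h import *
np.set_printoptions(precision=4,suppress=True)
t=cam("top");s=cam("side")
A=lambda p,z:w(t,p,z,5,(110,170))
B=lambda p,z:w(t,p,z,5,(265,170))
C=lambda p,z:w(s,p,z,4,(130,200))
print("loupe",A((692,396),.105),C((603,158),.105))
def q(n,P):
    print(n,"mid",P.mean(0),"edges",[(round(1e3*np.hypot(*(P[(i+1)%len(P)]-P[i]))),round(np.degrees(np.arctan2(*(P[(i+1)%len(P)]-P[i])[::-1])),1)) for i in range(len(P))])
q("carton top",A([(652,358),(735,352),(740,452),(662,457)],.070))
q("carton side L,near,R",C([(550,197),(605,236),(655,207)],.07))
q("die",A([(648,362),(752,355),(757,463),(653,465)],.025))
q("die side L,near,R",C([(537,257),(605,303),(663,257)],.025))
q("tape L,R side",C([(533,290),(655,290)],.006)); q("tape L,R top",A([(635,410),(764,408)],.006))
q("case",A([(108,305),(378,205),(441,382),(177,487)],.024))
q("case side",C([(92,513),(240,322),(399,373),(268,597)],.024))
q("tray",B([(548,120),(598,212),(474,277),(424,180)],.012))
print("dish",B((112,118),.01),C((522,93),.01),"spin",B([(318,506)],.008),B([(319,500)],.024),"vial",B([(711,443)],.056))
E
```

```text
loupe [[0.4421 0.0455]] [[0.4389 0.049 ]]
carton top mid [0.4427 0.0447] edges [(42, np.float64(-79.9)), (50, np.float64(-170.9)), (39, np.float64(99.6)), (50, np.float64(12.4))]
carton side L,near,R mid [0.435  0.0515] edges [(44, np.float64(-177.1)), (37, np.float64(-88.8)), (58, np.float64(42.1))]
die mid [0.4453 0.0445] edges [(54, np.float64(-80.2)), (56, np.float64(-171.1)), (53, np.float64(97.0)), (53, np.float64(9.4))]
die side L,near,R mid [0.4366 0.0504] edges [(53, np.float64(-174.6)), (50, np.float64(-81.1)), (71, np.float64(50.4))]
tape L,R side mid [0.4435 0.0497] edges [(69, np.float64(-129.6)), (69, np.float64(50.4))]
tape L,R top mid [0.4486 0.0473] edges [(67, np.float64(-83.2)), (67, np.float64(96.8))]
case mid [0.4573 0.2686] edges [(149, np.float64(-63.2)), (100, np.float64(-153.1)), (145, np.float64(118.0)), (103, np.float64(29.2))]
case side mid [0.4512 0.2715] edges [(146, np.float64(-61.9)), (97, np.float64(-152.9)), (156, np.float64(121.0)), (105, np.float64(21.7))]
tray mid [ 0.5917 -0.2489] edges [(56, np.float64(-148.0)), (75, np.float64(123.5)), (58, np.float64(31.3)), (75, np.float64(-58.1))]
dish [[ 0.6133 -0.0347]] [[ 0.6101 -0.0312]] spin [[ 0.4191 -0.1611]] [[ 0.4205 -0.1599]] vial [[ 0.4658 -0.3508]]
```

```bash
cat > to.py <<'E'
import sys,numpy as np
from bench import arm
s=arm.observe();p=s["tool_pos"];psi=s["tool_rot"][2]
x,y,z,deg=map(float,sys.argv[1:5])
d=np.array([x,y,z])-p;c,n=np.cos(psi),np.sin(psi)
print("rot",np.round(s["tool_rot"],3),"dx %.4f dy %.4f dz %.4f yaw %.1f"%(c*d[0]+n*d[1],n*d[0]-c*d[1],-d[2],(np.degrees(psi)-deg+180)%360-180),"j",np.round(s["joint_positions"],2),"nose",arm.nose_length)
E
python3 to.py .4405 .047 .16 9
```

```text
rot [-3.141 -0.     0.28 ] dx 0.4364 dy -0.5984 dz 0.0928 yaw 7.0 j [-1.33  0.12  1.44 -0.    1.58 -0.04] nose 0.022
```

```bash
python3 -m handwheel '[{"dx":0.436,"dy":-0.598,"dz":0,"yaw":7},{"dx":0.436,"dy":-0.598,"dz":0,"yaw":7},{"dx":0.436,"dy":-0.598,"dz":0,"yaw":7},{"dx":0.436,"dy":-0.598,"dz":0,"yaw":7},{"dx":0.436,"dy":-0.598,"dz":0,"yaw":7},{"dx":0.436,"dy":-0.598,"dz":0,"yaw":7},{"dx":0.436,"dy":-0.598,"dz":0,"yaw":7},{"dx":0.436,"dy":-0.598,"dz":0,"yaw":7},{"dx":0.436,"dy":-0.598,"dz":0,"yaw":7},{"dx":0.436,"dy":-0.598,"dz":0,"yaw":7},{"dx":0.436,"dy":-0.598,"dz":0,"yaw":7},{"dx":0.436,"dy":-0.598,"dz":0,"yaw":7},{"dx":0.436,"dy":-0.598,"dz":0.09,"yaw":7},{"dx":0.436,"dy":-0.598,"dz":0.09,"yaw":7},{"dx":0.436,"dy":-0.598,"dz":0.09,"yaw":7},{"dx":0.436,"dy":-0.598,"dz":0.09,"yaw":7},{"dx":0.436,"dy":-0.598,"dz":0.09,"yaw":7},{"dx":0.436,"dy":-0.598,"dz":0.09,"yaw":7}]'; python3 to.py .4405 .047 .097 9
```

```text
rot [-3.141 -0.     0.28 ] dx 0.4364 dy -0.5984 dz 0.1558 yaw 7.0 j [-1.33  0.12  1.44 -0.    1.58 -0.04] nose 0.022$[0]: bad value
```

```bash
python3 -m handwheel '[{"claw":0.085,"dx":0.436,"dy":-0.598,"dz":0.0,"yaw":7.0},{"claw":0.085,"dx":0.436,"dy":-0.598,"dz":0.0,"yaw":7.0},{"claw":0.085,"dx":0.436,"dy":-0.598,"dz":0.0,"yaw":7.0},{"claw":0.085,"dx":0.436,"dy":-0.598,"dz":0.0,"yaw":7.0},{"claw":0.085,"dx":0.436,"dy":-0.598,"dz":0.0,"yaw":7.0},{"claw":0.085,"dx":0.436,"dy":-0.598,"dz":0.0,"yaw":7.0},{"claw":0.085,"dx":0.436,"dy":-0.598,"dz":0.0,"yaw":7.0},{"claw":0.085,"dx":0.436,"dy":-0.598,"dz":0.0,"yaw":7.0},{"claw":0.085,"dx":0.436,"dy":-0.598,"dz":0.0,"yaw":7.0},{"claw":0.085,"dx":0.436,"dy":-0.598,"dz":0.0,"yaw":7.0},{"claw":0.085,"dx":0.436,"dy":-0.598,"dz":0.0,"yaw":7.0},{"claw":0.085,"dx":0.436,"dy":-0.598,"dz":0.0,"yaw":7.0},{"claw":0.085,"dx":0.436,"dy":-0.598,"dz":0.09,"yaw":7.0},{"claw":0.085,"dx":0.436,"dy":-0.598,"dz":0.09,"yaw":7.0},{"claw":0.085,"dx":0.436,"dy":-0.598,"dz":0.09,"yaw":7.0},{"claw":0.085,"dx":0.436,"dy":-0.598,"dz":0.09,"yaw":7.0}]'; python3 to.py .4405 .047 .097 9
```

```text
clock: 2.2
tool_pos: [0.4408, 0.0463, 0.1649]
tool_rot: [3.141, -0.002, 0.157]
wrist_force: [0.3, 1.2, 0.1]
width: 0.0851
gripper_force: 0.0
rot [ 3.141e+00 -2.000e-03  1.570e-01] dx -0.0002 dy -0.0008 dz 0.0679 yaw 0.0 j [ 0.05 -0.38  2.03  0.    1.49  1.46] nose 0.022
```

```bash
python3 -m handwheel '[{"claw":0.085,"dx":0.0,"dy":-0.001,"dz":0.03,"yaw":0.0},{"claw":0.085,"dx":0.0,"dy":-0.001,"dz":0.05,"yaw":0.0},{"claw":0.085,"dx":0.0,"dy":-0.001,"dz":0.066,"yaw":0.0},{"claw":0.085,"dx":0.0,"dy":-0.001,"dz":0.066,"yaw":0.0},{"claw":0.03,"dx":0.0,"dy":-0.001,"dz":0.066,"yaw":0.0},{"claw":0.03,"dx":0.0,"dy":-0.001,"dz":0.066,"yaw":0.0},{"claw":0.03,"dx":0.0,"dy":-0.001,"dz":0.066,"yaw":0.0},{"claw":0.03,"dx":0.0,"dy":-0.001,"dz":0.066,"yaw":0.0},{"claw":0.03,"dx":0.0,"dy":-0.001,"dz":0.066,"yaw":0.0},{"claw":0.03,"dx":0.0,"dy":-0.001,"dz":0.066,"yaw":0.0}]'
python3 - <<'E'
from h import *
a=cam("top")["frame"][170:295,190:310,::-1];b=cam("side")["frame"][200:325,230:350,::-1]
cv2.imwrite("pics/g1.png",cv2.resize(np.hstack([a,b]),None,fx=3.3,fy=3.3,interpolation=cv2.INTER_CUBIC))
E
```

```text
clock: 3.45
tool_pos: [0.4406, 0.0473, 0.0981]
tool_rot: [3.141, -0.001, 0.158]
wrist_force: [-0.6, 0.1, 5.5]
width: 0.0334
gripper_force: 59.1
```

View pics/g1.png

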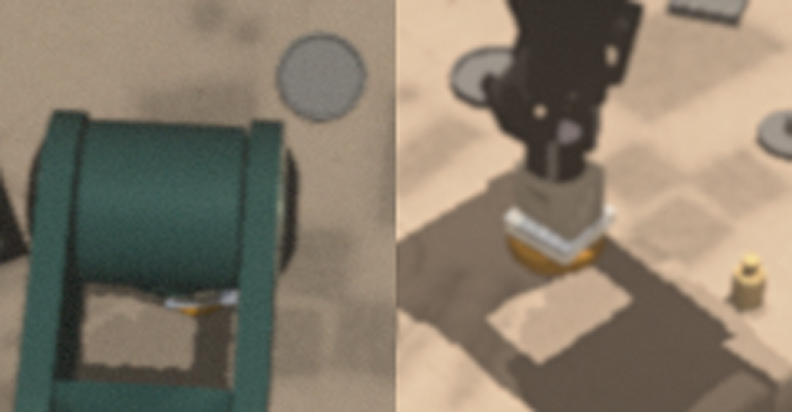

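The loupe is gripped at 33 mm and the pile beneath is undisturbed. Next I lift it and move to the dish.

```bash
python3 -m handwheel '[{"claw":0.03,"dx":0.0,"dy":0.0,"dz":-0.02,"yaw":0.0},{"claw":0.03,"dx":0.0,"dy":0.0,"dz":-0.06,"yaw":0.0},{"claw":0.03,"dx":0.0,"dy":0.0,"dz":-0.06,"yaw":0.0}]'; python3 to.py .6117 -.033 .1 9
```

```text
clock: 3.92
tool_pos: [0.4413, 0.0475, 0.1603]
tool_rot: [3.141, -0.005, 0.158]
wrist_force: [0.1, 0.5, -1.7]
width: 0.0335
gripper_force: 59.6
rot [ 3.141 -0.005  0.158] dx 0.1557 dy 0.1062 dz 0.0603 yaw 0.0 j [ 0.05 -0.38  2.04  0.    1.48  1.46] nose 0.022
```

```bash
python3 -m handwheel '[{"claw":0.03,"dx":0.04,"dy":0.03,"dz":0.0,"yaw":0.0},{"claw":0.03,"dx":0.08,"dy":0.06,"dz":0.0,"yaw":0.0},{"claw":0.03,"dx":0.12,"dy":0.09,"dz":0.0,"yaw":0.0},{"claw":0.03,"dx":0.156,"dy":0.106,"dz":0.03,"yaw":0.0},{"claw":0.03,"dx":0.156,"dy":0.106,"dz":0.07,"yaw":0.0},{"claw":0.03,"dx":0.156,"dy":0.106,"dz":0.1,"yaw":0.0},{"claw":0.03,"dx":0.156,"dy":0.106,"dz":0.12,"yaw":0.0},{"claw":0.03,"dx":0.156,"dy":0.106,"dz":0.12,"yaw":0.0},{"claw":0.03,"dx":0.156,"dy":0.106,"dz":0.12,"yaw":0.0}]'; python3 to.py .6117 -.033 .033 9
```

```text
clock: 5.05
tool_pos: [0.6114, -0.0328, 0.0386]
tool_rot: [3.141, -0.002, 0.158]
wrist_force: [0.5, -0.0, 0.0]
width: 0.0341
gripper_force: 59.7
rot [ 3.141e+00 -2.000e-03  1.580e-01] dx 0.0002 dy 0.0002 dz 0.0056 yaw 0.0 j [-0.1   0.12  1.8   0.    1.22  1.32] nose 0.022
```

```bash
python3 -m handwheel '[{"claw":0.03,"dx":0.0,"dy":0.0,"dz":0.003,"yaw":0.0},{"claw":0.03,"dx":0.0,"dy":0.0,"dz":0.005,"yaw":0.0},{"claw":0.03,"dx":0.0,"dy":0.0,"dz":0.005,"yaw":0.0}]'
```

```text
clock: 5.42
tool_pos: [0.6111, -0.0328, 0.0328]
tool_rot: [3.141, -0.001, 0.158]
wrist_force: [0.1, -0.4, 3.8]
width: 0.0337
gripper_force: 59.9
```

```bash
python3 -m handwheel '[{"claw":0.06,"dx":0.0,"dy":0.0,"dz":0.0,"yaw":0.0},{"claw":0.07,"dx":0.0,"dy":0.0,"dz":0.0,"yaw":0.0},{"claw":0.07,"dx":0.0,"dy":0.0,"dz":0.0,"yaw":0.0},{"claw":0.07,"dx":0.0,"dy":0.0,"dz":0.0,"yaw":0.0},{"claw":0.07,"dx":0.0,"dy":0.0,"dz":-0.02,"yaw":0.0},{"claw":0.07,"dx":0.0,"dy":0.0,"dz":-0.07,"yaw":0.0},{"claw":0.085,"dx":0.0,"dy":0.0,"dz":-0.12,"yaw":0.0},{"claw":0.085,"dx":0.0,"dy":0.0,"dz":-0.12,"yaw":0.0}]'
python3 - <<'E'
from h import *
a=cam("top")["frame"][170:295,190:310,::-1];b=cam("side")["frame"][200:325,230:350,::-1]
cv2.imwrite("pics/g2.png",cv2.resize(np.hstack([a,b]),None,fx=3.3,fy=3.3,interpolation=cv2.INTER_CUBIC))
E
```

```text
clock: 6.42
tool_pos: [0.6125, -0.033, 0.1586]
tool_rot: [3.14, -0.008, 0.158]
wrist_force: [0.0, 0.1, -1.0]
width: 0.0849
gripper_force: 0.0
```

View pics/g2.png

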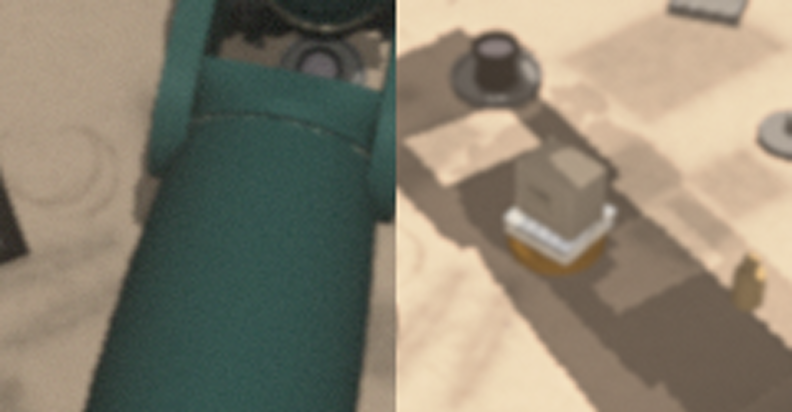

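```bash
python3 to.py .441 .0468 .15 9
```

```text
rot [ 3.141e+00 -2.000e-03  1.580e-01] dx -0.1554 dy -0.1053 dz 0.0036 yaw 0.0 j [-0.1   0.02  1.7  -0.    1.41  1.32] nose 0.022
```

The loupe stands in the dish at about (495,65) in the right panel, and the carton, die box and tape are undisturbed. The carton is next.

```bash
python3 -m handwheel '[{"claw":0.085,"dx":-0.05,"dy":-0.034,"dz":-0.01,"yaw":0.0},{"claw":0.085,"dx":-0.1,"dy":-0.068,"dz":-0.01,"yaw":0.0},{"claw":0.085,"dx":-0.14,"dy":-0.095,"dz":-0.01,"yaw":0.0},{"claw":0.085,"dx":-0.155,"dy":-0.105,"dz":0.0,"yaw":0.0},{"claw":0.085,"dx":-0.155,"dy":-0.105,"dz":0.0,"yaw":0.0},{"claw":0.085,"dx":-0.155,"dy":-0.105,"dz":0.04,"yaw":0.0},{"claw":0.085,"dx":-0.155,"dy":-0.105,"dz":0.07,"yaw":0.0},{"claw":0.085,"dx":-0.155,"dy":-0.105,"dz":0.09,"yaw":0.0},{"claw":0.085,"dx":-0.155,"dy":-0.105,"dz":0.09,"yaw":0.0},{"claw":0.03,"dx":-0.155,"dy":-0.105,"dz":0.09,"yaw":0.0},{"claw":0.03,"dx":-0.155,"dy":-0.105,"dz":0.09,"yaw":0.0},{"claw":0.03,"dx":-0.155,"dy":-0.105,"dz":0.09,"yaw":0.0},{"claw":0.03,"dx":-0.155,"dy":-0.105,"dz":0.09,"yaw":0.0},{"claw":0.03,"dx":-0.155,"dy":-0.105,"dz":0.09,"yaw":0.0},{"claw":0.03,"dx":-0.155,"dy":-0.105,"dz":0.09,"yaw":0.0}]'
```

```text
clock: 8.4
tool_pos: [0.4418, 0.0466, 0.0633]
tool_rot: [3.141, -0.002, 0.158]
wrist_force: [-0.4, 0.3, 6.6]
width: 0.0352
gripper_force: 60.6
```

```bash
python3 -m handwheel '[{"claw":0.03,"dx":0.0,"dy":0.0,"dz":-0.01,"yaw":0.0},{"claw":0.03,"dx":0.0,"dy":0.0,"dz":-0.04,"yaw":0.0},{"claw":0.03,"dx":0.0,"dy":0.0,"dz":-0.08,"yaw":0.0},{"claw":0.03,"dx":0.0,"dy":0.0,"dz":-0.08,"yaw":0.0},{"claw":0.03,"dx":0.0,"dy":0.0,"dz":-0.08,"yaw":0.0}]'; python3 to.py .590 -.247 .1 -57.8
```

```text
clock: 9.02
tool_pos: [0.4411, 0.0465, 0.1421]
tool_rot: [-3.142, 0.0, 0.158]
wrist_force: [-0.7, 0.3, -1.2]
width: 0.0353
gripper_force: 59.8
rot [-3.142  0.     0.158] dx 0.1010 dy 0.3133 dz 0.0421 yaw 66.8 j [ 0.05 -0.36  2.06  0.    1.45  1.46] nose 0.022
```

```bash
python3 -m handwheel '[{"claw":0.03,"dx":0.015,"dy":0.045,"dz":0.0,"yaw":9.0},{"claw":0.03,"dx":0.03,"dy":0.09,"dz":0.0,"yaw":18.0},{"claw":0.03,"dx":0.045,"dy":0.135,"dz":0.0,"yaw":27.0},{"claw":0.03,"dx":0.06,"dy":0.18,"dz":0.0,"yaw":36.0},{"claw":0.03,"dx":0.075,"dy":0.225,"dz":0.0,"yaw":45.0},{"claw":0.03,"dx":0.09,"dy":0.27,"dz":0.0,"yaw":54.0},{"claw":0.03,"dx":0.101,"dy":0.313,"dz":0.0,"yaw":63.0},{"claw":0.03,"dx":0.101,"dy":0.313,"dz":0.02,"yaw":67.0},{"claw":0.03,"dx":0.101,"dy":0.313,"dz":0.05,"yaw":67.0},{"claw":0.03,"dx":0.101,"dy":0.313,"dz":0.075,"yaw":67.0},{"claw":0.03,"dx":0.101,"dy":0.313,"dz":0.09,"yaw":67.0},{"claw":0.03,"dx":0.101,"dy":0.313,"dz":0.09,"yaw":67.0},{"claw":0.03,"dx":0.101,"dy":0.313,"dz":0.09,"yaw":67.0}]'; python3 to.py .590 -.247 .042 -57.8
python3 - <<'E'
from h import *
a=cam("top")["frame"][150:275,310:430,::-1];b=cam("side")["frame"][130:255,250:370,::-1]
cv2.imwrite("pics/g3.png",cv2.resize(np.hstack([a,b]),None,fx=3.3,fy=3.3,interpolation=cv2.INTER_CUBIC))
E
```

```text
clock: 10.65
tool_pos: [0.5905, -0.2468, 0.0532]
tool_rot: [-3.141, -0.001, -1.012]
wrist_force: [0.6, 0.4, -1.4]
width: 0.035
gripper_force: 59.8
rot [-3.141e+00 -1.000e-03 -1.012e+00] dx -0.0002 dy 0.0005 dz 0.0112 yaw -0.2 j [-0.44  0.16  1.72 -0.    1.25  2.15] nose 0.022
```

View pics/g3.png

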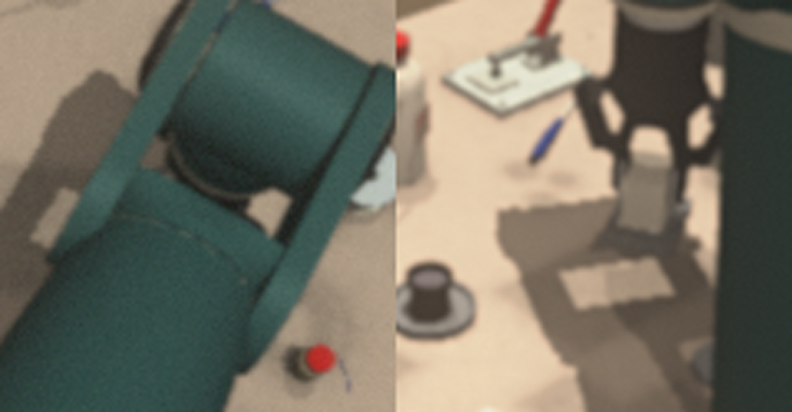

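The carton hangs above the tray, centred in the side panel at about (648,200), and the vial at (318,358) is untouched. Now I lower it.

```bash
python3 -m handwheel '[{"claw":0.03,"dx":0.0,"dy":0.0,"dz":0.004,"yaw":0.0},{"claw":0.03,"dx":0.0,"dy":0.0,"dz":0.008,"yaw":0.0},{"claw":0.03,"dx":0.0,"dy":0.0,"dz":0.011,"yaw":0.0},{"claw":0.03,"dx":0.0,"dy":0.0,"dz":0.011,"yaw":0.0}]'
```

```text
clock: 11.25
tool_pos: [0.5902, -0.2467, 0.042]
tool_rot: [-3.142, 0.0, -1.012]
wrist_force: [-5.3, 3.3, 10.4]
width: 0.0351
gripper_force: 61.1
```

```bash
python3 -m handwheel '[{"claw":0.06,"dx":0.0,"dy":0.0,"dz":0.0,"yaw":0.0},{"claw":0.07,"dx":0.0,"dy":0.0,"dz":0.0,"yaw":0.0},{"claw":0.07,"dx":0.0,"dy":0.0,"dz":0.0,"yaw":0.0},{"claw":0.07,"dx":0.0,"dy":0.0,"dz":0.0,"yaw":0.0},{"claw":0.07,"dx":0.0,"dy":0.0,"dz":-0.02,"yaw":0.0},{"claw":0.07,"dx":0.0,"dy":0.0,"dz":-0.07,"yaw":0.0},{"claw":0.085,"dx":0.0,"dy":0.0,"dz":-0.1,"yaw":0.0},{"claw":0.085,"dx":0.0,"dy":0.0,"dz":-0.1,"yaw":0.0}]';python3 to.py .443 .0475 .09 8.5
```

```text
clock: 12.25
tool_pos: [0.5913, -0.2472, 0.1458]
tool_rot: [-3.138, -0.005, -1.012]
wrist_force: [0.5, -0.1, 0.3]
width: 0.0855
gripper_force: 0.0
rot [-3.138 -0.005 -1.012] dx -0.3285 dy -0.0306 dz 0.0558 yaw -66.5 j [-0.44  0.09  1.65  0.    1.4   2.15] nose 0.022
```

Now back over the pile, staying short of it so the cameras can see the die box clearly.

```bash
python3 -m handwheel '[{"claw":0.085,"dx":-0.045,"dy":-0.004,"dz":0.0,"yaw":-9.0},{"claw":0.085,"dx":-0.09,"dy":-0.008,"dz":0.0,"yaw":-18.0},{"claw":0.085,"dx":-0.135,"dy":-0.012,"dz":0.0,"yaw":-27.0},{"claw":0.085,"dx":-0.165,"dy":-0.016,"dz":-0.02,"yaw":-36.0},{"claw":0.085,"dx":-0.165,"dy":-0.016,"dz":-0.02,"yaw":-45.0},{"claw":0.085,"dx":-0.165,"dy":-0.016,"dz":-0.02,"yaw":-54.0},{"claw":0.085,"dx":-0.165,"dy":-0.016,"dz":-0.02,"yaw":-63.0},{"claw":0.085,"dx":-0.165,"dy":-0.016,"dz":-0.02,"yaw":-66.5}]';python3 to.py .443 .0475 .09 8.5;  python3 - <<'E'
from h import *
a=cam("top")["frame"][160:285,240:420,::-1];b=cam("side")["frame"][130:290,220:360,::-1]
cv2.imwrite("pics/g4.png",np.hstack([cv2.resize(a,(480,333),interpolation=2),cv2.resize(b,(291,333),interpolation=2)]))
cv2.imwrite("pics/g4b.png",cv2.resize(cam("side")["frame"][230:290,250:310,::-1],None,fx=8,fy=8,interpolation=2))
E
```

```text
clock: 13.25
tool_pos: [0.516, -0.0983, 0.1613]
tool_rot: [-3.141, 0.0, 0.153]
wrist_force: [0.7, 0.2, -0.1]
width: 0.0852
gripper_force: 0.0
rot [-3.141  0.     0.153] dx -0.0500 dy -0.1551 dz 0.0713 yaw 0.2 j [-0.24 -0.17  1.88 -0.    1.44  1.18] nose 0.022
```

View pics/g4.png

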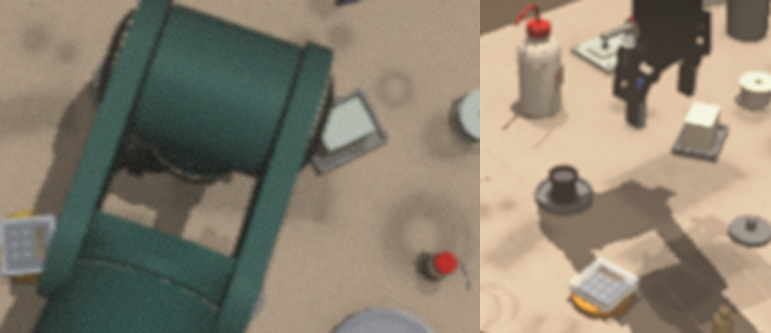

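View pics/g4b.png

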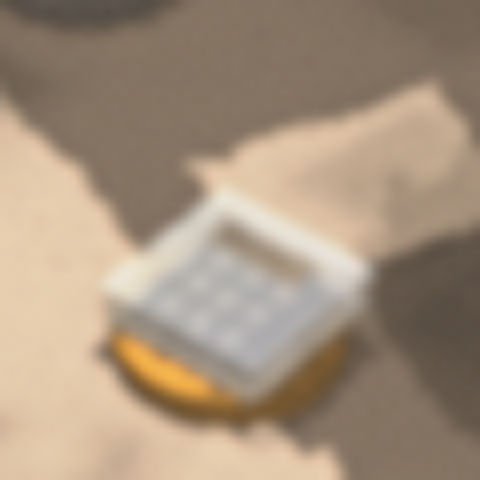

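The carton is seated lengthwise in the tray. The die box top corners in g4b (scale 8, offset 250,230) are left (105,285), back (220,190), right (372,268) and near (255,378).

Run:
```python
from h import *
s=cam("side")
P=w(s,[(105,285),(220,190),(372,268),(255,378)],.025,8,(250,230))
print(P.round(4),P.mean(0).round(4))
for i in range(4):
    d=P[(i+1)%4]-P[i];print(round(np.hypot(*d)*1e3),np.degrees(np.arctan2(d[1],d[0])).round(1))
print(w(s,[(105,345),(350,345)],.006,8,(250,230)).mean(0))
```

```text
[[0.4677 0.0752]
 [0.4783 0.0238]
 [0.4251 0.0124]
 [0.412  0.0673]] [0.4458 0.0447]
53 -78.3
54 -168.0
56 103.4
56 8.0
[0.44230459 0.05116373]
```

```bash
python3 to.py .445 .045 .08 10.5; python3 -m handwheel '[{"claw":0.085,"dx":-0.016,"dy":-0.05,"dz":0.0,"yaw":-2.0},{"claw":0.085,"dx":-0.032,"dy":-0.1,"dz":0.0,"yaw":-2.0},{"claw":0.085,"dx":-0.049,"dy":-0.152,"dz":0.0,"yaw":-2.0},{"claw":0.085,"dx":-0.049,"dy":-0.152,"dz":0.03,"yaw":-2.0},{"claw":0.085,"dx":-0.049,"dy":-0.152,"dz":0.08,"yaw":-2.0},{"claw":0.085,"dx":-0.049,"dy":-0.152,"dz":0.08,"yaw":-2.0},{"claw":0.085,"dx":-0.049,"dy":-0.152,"dz":0.08,"yaw":-2.0}]'; python3 to.py .445 .045 .032 10.5
```

```text
rot [-3.142  0.     0.147] dx -0.0493 dy -0.1522 dz 0.0813 yaw -2.1 j [-0.24 -0.17  1.88  0.    1.44  1.19] nose 0.022
clock: 14.32
tool_pos: [0.4459, 0.0446, 0.0831]
tool_rot: [3.141, -0.001, 0.183]
wrist_force: [0.5, 0.2, 1.0]
width: 0.0851
gripper_force: 0.0
rot [ 3.141e+00 -1.000e-03  1.830e-01] dx -0.0008 dy -0.0005 dz 0.0511 yaw -0.0 j [ 0.04 -0.3   2.11 -0.    1.33  1.43] nose 0.022
```

```bash
python3 -m handwheel '[{"claw":0.085,"dx":0.0,"dy":0.0,"dz":0.03,"yaw":0.0},{"claw":0.085,"dx":0.0,"dy":0.0,"dz":0.045,"yaw":0.0},{"claw":0.085,"dx":0.0,"dy":0.0,"dz":0.049,"yaw":0.0},{"claw":0.085,"dx":0.0,"dy":0.0,"dz":0.049,"yaw":0.0},{"claw":0.05,"dx":0.0,"dy":0.0,"dz":0.049,"yaw":0.0},{"claw":0.05,"dx":0.0,"dy":0.0,"dz":0.049,"yaw":0.0},{"claw":0.05,"dx":0.0,"dy":0.0,"dz":0.049,"yaw":0.0},{"claw":0.05,"dx":0.0,"dy":0.0,"dz":0.049,"yaw":0.0},{"claw":0.05,"dx":0.0,"dy":0.0,"dz":0.049,"yaw":0.0}]'
```

```text
clock: 15.45
tool_pos: [0.4457, 0.0447, 0.0333]
tool_rot: [3.141, -0.001, 0.184]
wrist_force: [-2.7, -0.3, 8.2]
width: 0.0528
gripper_force: 63.7
```

```bash
python3 -m handwheel '[{"claw":0.05,"dx":0.0,"dy":0.0,"dz":-0.01,"yaw":0.0},{"claw":0.05,"dx":0.0,"dy":0.0,"dz":-0.04,"yaw":0.0},{"claw":0.05,"dx":0.0,"dy":0.0,"dz":-0.08,"yaw":0.0},{"claw":0.05,"dx":0.0,"dy":0.0,"dz":-0.12,"yaw":0.0},{"claw":0.05,"dx":0.0,"dy":0.0,"dz":-0.12,"yaw":0.0},{"claw":0.05,"dx":0.0,"dy":0.0,"dz":-0.12,"yaw":0.0}]';  python3 - <<'E'
from h import *
a=cam("side")["frame"][190:350,120:330,::-1]
cv2.imwrite("pics/g5.png",cv2.resize(a,None,fx=3.5,fy=3.5,interpolation=2))
E
python3 to.py .4515 .268 .15 27.5
```

```text
clock: 16.2
tool_pos: [0.445, 0.0447, 0.1521]
tool_rot: [-3.142, 0.0, 0.184]
wrist_force: [0.3, 0.4, -1.2]
width: 0.0529
gripper_force: 62.8
rot [-3.141e+00  1.000e-03  1.840e-01] dx 0.0474 dy -0.2183 dz 0.0015 yaw -17.0 j [ 0.04 -0.36  2.04  0.    1.46  1.43] nose 0.022
```

View pics/g5.png

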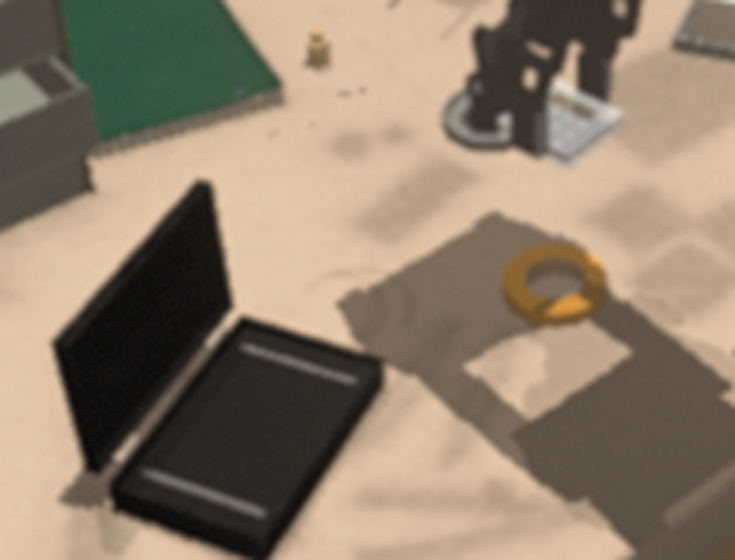

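The die box is held level. The tape ring spans about (503–607, 242–325), and the case is open. I'll carry the box to the case.

```bash
python3 -m handwheel '[{"claw":0.05,"dx":0.01,"dy":-0.045,"dz":0.0,"yaw":-4.0},{"claw":0.05,"dx":0.02,"dy":-0.09,"dz":0.0,"yaw":-8.0},{"claw":0.05,"dx":0.03,"dy":-0.135,"dz":0.0,"yaw":-12.0},{"claw":0.05,"dx":0.04,"dy":-0.18,"dz":0.0,"yaw":-17.0},{"claw":0.05,"dx":0.047,"dy":-0.218,"dz":0.0,"yaw":-17.0},{"claw":0.05,"dx":0.047,"dy":-0.218,"dz":0.02,"yaw":-17.0},{"claw":0.05,"dx":0.047,"dy":-0.218,"dz":0.06,"yaw":-17.0},{"claw":0.05,"dx":0.047,"dy":-0.218,"dz":0.09,"yaw":-17.0},{"claw":0.05,"dx":0.047,"dy":-0.218,"dz":0.09,"yaw":-17.0},{"claw":0.05,"dx":0.047,"dy":-0.218,"dz":0.09,"yaw":-17.0}]';  python3 - <<'E'
from h import *
s=cam("side");t=cam("top")
cv2.imwrite("pics/g6.png",np.hstack([cv2.resize(s["frame"][200:350,120:260,::-1],(467,500),interpolation=2),cv2.resize(t["frame"][170:320,180:270,::-1],(300,500),interpolation=2)]))
print(w(s,[(503,285),(607,281),(555,325),(555,242)],.008,3.5,(120,190)))
E
python3 to.py .4515 .268 .039 27.5
```

```text
clock: 17.5
tool_pos: [0.4518, 0.2673, 0.063]
tool_rot: [3.142, -0.0, 0.48]
wrist_force: [-0.1, 0.1, 0.0]
width: 0.053
gripper_force: 62.9
[[0.46597627 0.07475153]
 [0.42580651 0.02015547]
 [0.41620152 0.07276076]
 [0.47664459 0.02141993]]
rot [ 3.142e+00 -2.000e-03  4.800e-01] dx -0.0004 dy -0.0006 dz 0.0246 yaw 0.0 j [ 0.49 -0.09  1.97 -0.    1.26  1.58] nose 0.022
```

View pics/g6.png

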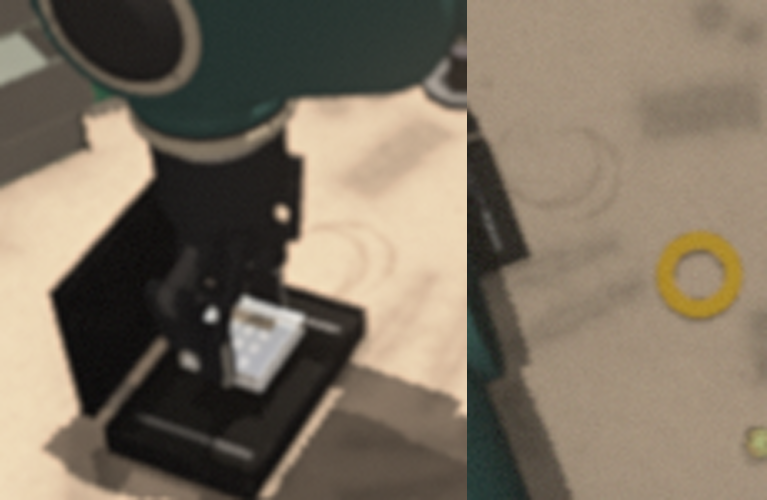

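The box is over the middle of the case and the lid is clear. The tape ring in the top panel is centred at (699,275). Lowering.

```bash
python3 -m handwheel '[{"claw":0.05,"dx":0.0,"dy":0.0,"dz":0.01,"yaw":0.0},{"claw":0.05,"dx":0.0,"dy":0.0,"dz":0.018,"yaw":0.0},{"claw":0.05,"dx":0.0,"dy":0.0,"dz":0.023,"yaw":0.0},{"claw":0.05,"dx":0.0,"dy":0.0,"dz":0.0235,"yaw":0.0},{"claw":0.05,"dx":0.0,"dy":0.0,"dz":0.0235,"yaw":0.0}]'
python3 - <<'E'
from h import *
print(w(cam("top"),[((699-467)/3.333+180,275/3.333+170)],.012))
E
```

```text
clock: 18.23
tool_pos: [0.4516, 0.2676, 0.0389]
tool_rot: [3.142, 0.0, 0.481]
wrist_force: [-3.2, -1.4, 4.5]
width: 0.0527
gripper_force: 63.5
[[0.44497259 0.04636004]]
```

```bash
python3 -m handwheel '[{"claw":0.065,"dx":0.0,"dy":0.0,"dz":0.0,"yaw":0.0},{"claw":0.075,"dx":0.0,"dy":0.0,"dz":0.0,"yaw":0.0},{"claw":0.075,"dx":0.0,"dy":0.0,"dz":0.0,"yaw":0.0},{"claw":0.075,"dx":0.0,"dy":0.0,"dz":-0.01,"yaw":0.0},{"claw":0.075,"dx":0.0,"dy":0.0,"dz":-0.05,"yaw":0.0},{"claw":0.075,"dx":0.0,"dy":0.0,"dz":-0.1,"yaw":0.0},{"claw":0.02,"dx":0.0,"dy":0.0,"dz":-0.16,"yaw":0.0},{"claw":0.01,"dx":0.0,"dy":0.0,"dz":-0.2,"yaw":0.0},{"claw":0.005,"dx":0.0,"dy":0.0,"dz":-0.2,"yaw":0.0},{"claw":0.005,"dx":0.0,"dy":0.0,"dz":-0.2,"yaw":0.0}]'
python3 - <<'E'
import numpy as np
a=np.radians(27.5)
for x in(.13,.02):print(np.array([.455,.2705])+x*np.array([np.cos(a),np.sin(a)]))
E
python3 to.py .5703 .3305 .24 27.5;python3 to.py .5703 .3305 .125 27.5
```

```text
clock: 19.52
tool_pos: [0.4514, 0.2675, 0.2384]
tool_rot: [-3.142, 0.0, 0.481]
wrist_force: [-0.5, 0.1, -1.2]
width: 0.0053
gripper_force: 0.0
[0.57031141 0.33052732]
[0.47274022 0.27973497]
rot [-3.142  0.     0.481] dx 0.1346 dy -0.0009 dz -0.0016 yaw 0.0 j [ 0.49 -0.21  1.78  0.    1.57  1.58] nose 0.022
rot [-3.142  0.     0.481] dx 0.1346 dy -0.0009 dz 0.1134 yaw 0.0 j [ 0.49 -0.21  1.78  0.    1.57  1.58] nose 0.022
```

```bash
python3 -m handwheel '[{"claw":0.005,"dx":0.05,"dy":0.0,"dz":0.0,"yaw":0.0},{"claw":0.005,"dx":0.1,"dy":0.0,"dz":0.0,"yaw":0.0},{"claw":0.005,"dx":0.135,"dy":0.0,"dz":0.0,"yaw":0.0},{"claw":0.005,"dx":0.135,"dy":0.0,"dz":0.0,"yaw":0.0},{"claw":0.005,"dx":0.135,"dy":0.0,"dz":0.05,"yaw":0.0},{"claw":0.005,"dx":0.135,"dy":0.0,"dz":0.1,"yaw":0.0},{"claw":0.005,"dx":0.135,"dy":0.0,"dz":0.115,"yaw":0.0},{"claw":0.005,"dx":0.135,"dy":0.0,"dz":0.115,"yaw":0.0},{"claw":0.005,"dx":0.11,"dy":0.0,"dz":0.115,"yaw":0.0},{"claw":0.005,"dx":0.095,"dy":0.0,"dz":0.115,"yaw":0.0},{"claw":0.005,"dx":0.08,"dy":0.0,"dz":0.115,"yaw":0.0},{"claw":0.005,"dx":0.065,"dy":0.0,"dz":0.115,"yaw":0.0},{"claw":0.005,"dx":0.05,"dy":0.0,"dz":0.115,"yaw":0.0},{"claw":0.005,"dx":0.035,"dy":0.0,"dz":0.115,"yaw":0.0},{"claw":0.005,"dx":0.025,"dy":0.0,"dz":0.115,"yaw":0.0},{"claw":0.005,"dx":0.025,"dy":0.0,"dz":0.115,"yaw":0.0},{"claw":0.005,"dx":0.025,"dy":0.0,"dz":0.05,"yaw":0.0},{"claw":0.005,"dx":0.025,"dy":0.0,"dz":0.05,"yaw":0.0}]'; python3 to.py .445 .047 .15 0;  python3 - <<'E'
from h import *
s=cam("side")
cv2.imwrite("pics/g7.png",cv2.resize(s["frame"][200:350,120:320,::-1],(800,600),interpolation=2))
E
```

```text
clock: 21.78
tool_pos: [0.4753, 0.28, 0.1936]
tool_rot: [-3.142, -0.007, 0.481]
wrist_force: [0.1, -0.3, 0.3]
width: 0.0051
gripper_force: 0.0
rot [-3.142 -0.007  0.481] dx -0.1346 dy 0.1926 dz 0.0436 yaw 27.5 j [ 0.49 -0.14  1.79  0.    1.48  1.58] nose 0.022
```

View pics/g7.png

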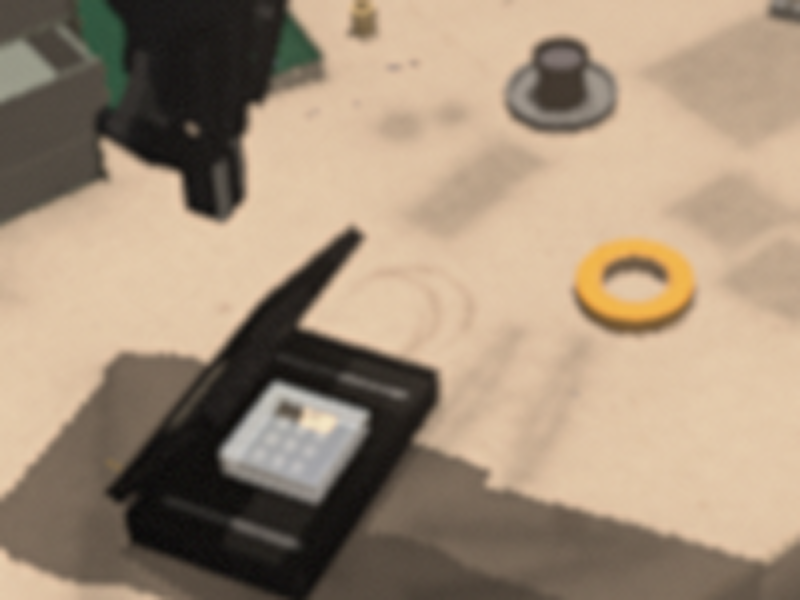

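The lid is mid-fall over the die box, which lies flat in the middle. Meanwhile I go to the tape ring.

```bash
python3 -m handwheel '[{"claw":0.04,"dx":-0.035,"dy":0.05,"dz":0.0,"yaw":0.0},{"claw":0.085,"dx":-0.07,"dy":0.1,"dz":0.0,"yaw":0.0},{"claw":0.085,"dx":-0.1,"dy":0.15,"dz":0.0,"yaw":0.0},{"claw":0.085,"dx":-0.135,"dy":0.193,"dz":0.0,"yaw":0.0},{"claw":0.085,"dx":-0.135,"dy":0.193,"dz":0.05,"yaw":0.0},{"claw":0.085,"dx":-0.135,"dy":0.193,"dz":0.1,"yaw":0.0},{"claw":0.085,"dx":-0.135,"dy":0.193,"dz":0.14,"yaw":0.0},{"claw":0.085,"dx":-0.135,"dy":0.193,"dz":0.155,"yaw":0.0},{"claw":0.085,"dx":-0.135,"dy":0.193,"dz":0.155,"yaw":0.0},{"claw":0.085,"dx":-0.135,"dy":0.193,"dz":0.155,"yaw":0.0}]'; python3 to.py .445 .047 .03 27.5
```

```text
clock: 23.08
tool_pos: [0.4441, 0.0457, 0.0353]
tool_rot: [3.141, -0.002, 0.481]
wrist_force: [0.5, 0.2, 0.1]
width: 0.0853
gripper_force: 0.0
rot [ 3.141e+00 -2.000e-03  4.810e-01] dx 0.0014 dy -0.0007 dz 0.0053 yaw 0.0 j [ 0.05 -0.25  2.16 -0.    1.24  1.14] nose 0.022
```

```bash
python3 -m handwheel '[{"claw":0.085,"dx":0.001,"dy":-0.001,"dz":0.008,"yaw":0.0},{"claw":0.085,"dx":0.001,"dy":-0.001,"dz":0.014,"yaw":0.0},{"claw":0.085,"dx":0.001,"dy":-0.001,"dz":0.014,"yaw":0.0},{"claw":0.075,"dx":0.001,"dy":-0.001,"dz":0.014,"yaw":0.0},{"claw":0.06,"dx":0.001,"dy":-0.001,"dz":0.014,"yaw":0.0},{"claw":0.06,"dx":0.001,"dy":-0.001,"dz":0.014,"yaw":0.0},{"claw":0.06,"dx":0.001,"dy":-0.001,"dz":0.014,"yaw":0.0},{"claw":0.06,"dx":0.001,"dy":-0.001,"dz":0.014,"yaw":0.0}]'
```

```text
clock: 24.08
tool_pos: [0.444, 0.047, 0.0208]
tool_rot: [3.141, -0.001, 0.481]
wrist_force: [-6.4, -0.2, 11.7]
width: 0.0645
gripper_force: 64.0
```

```bash
python3 -m handwheel '[{"claw":0.06,"dx":0.0,"dy":0.0,"dz":-0.01,"yaw":0.0},{"claw":0.06,"dx":0.0,"dy":0.0,"dz":-0.04,"yaw":0.0},{"claw":0.06,"dx":0.0,"dy":0.0,"dz":-0.09,"yaw":0.0},{"claw":0.06,"dx":0.0,"dy":0.0,"dz":-0.09,"yaw":0.0},{"claw":0.06,"dx":0.0,"dy":0.0,"dz":-0.09,"yaw":0.0}]'; python3 to.py .4182 -.159 .11 27.5
python3 - <<'E'
from h import *
s=cam("side");t=cam("top")
cv2.imwrite("pics/g8.png",np.hstack([cv2.resize(s["frame"][220:340,120:330,::-1],(800,457),interpolation=2)]))
E
```

```text
clock: 24.7
tool_pos: [0.4435, 0.047, 0.1097]
tool_rot: [3.142, -0.0, 0.481]
wrist_force: [0.1, -0.4, -1.9]
width: 0.0643
gripper_force: 66.2
rot [ 3.142 -0.     0.481] dx -0.1177 dy 0.1709 dz -0.0003 yaw 0.0 j [ 0.05 -0.33  2.09 -0.    1.38  1.14] nose 0.022
```

View pics/g8.png

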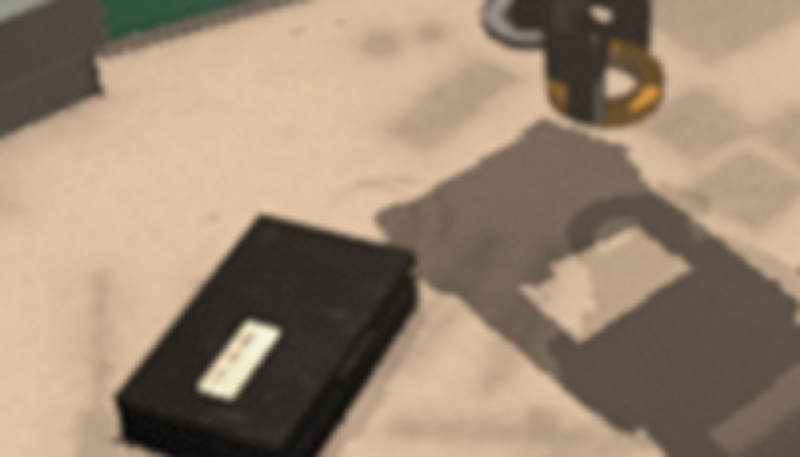

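The lid is fully shut, with its label visible at (238,360), and the roll is held level at (605,85). I'm now going to the spindle.

```bash
python3 -m handwheel '[{"claw":0.06,"dx":-0.035,"dy":0.05,"dz":0.0,"yaw":0.0},{"claw":0.06,"dx":-0.07,"dy":0.1,"dz":0.0,"yaw":0.0},{"claw":0.06,"dx":-0.1,"dy":0.145,"dz":0.0,"yaw":0.0},{"claw":0.06,"dx":-0.119,"dy":0.171,"dz":0.0,"yaw":0.0},{"claw":0.06,"dx":-0.119,"dy":0.171,"dz":0.0,"yaw":0.0},{"claw":0.06,"dx":-0.119,"dy":0.171,"dz":0.03,"yaw":0.0},{"claw":0.06,"dx":-0.119,"dy":0.171,"dz":0.055,"yaw":0.0},{"claw":0.06,"dx":-0.119,"dy":0.171,"dz":0.055,"yaw":0.0},{"claw":0.06,"dx":-0.119,"dy":0.171,"dz":0.055,"yaw":0.0}]'; python3 to.py .417 -.1595 .029 27.5
python3 - <<'E'
from h import *
s=cam("side");hsv=cv2.cvtColor(s["frame"],cv2.COLOR_RGB2HSV)
m=cv2.inRange(hsv,(10,140,60),(30,255,255));n,l,st,c=cv2.connectedComponentsWithStats(m)
for i in range(1,n):
    if st[i,4]>15:print(st[i],c[i].round(1))
E
```

```text
clock: 25.92
tool_pos: [0.4175, -0.1593, 0.0555]
tool_rot: [3.141, -0.0, 0.481]
wrist_force: [0.2, -0.2, 0.3]
width: 0.0646
gripper_force: 66.3
rot [ 3.141 -0.     0.481] dx -0.0005 dy -0.0001 dz 0.0265 yaw 0.1 j [-0.42 -0.27  2.14  0.    1.28  0.67] nose 0.022
[353 223  10  17  59] [358.2 232.8]
[338 224   4  12  36] [339.5 229.3]
```

```bash
python3 -m handwheel '[{"claw":0.06,"dx":0.0,"dy":0.0,"dz":0.008,"yaw":0.0},{"claw":0.06,"dx":0.0,"dy":0.0,"dz":0.013,"yaw":0.0},{"claw":0.06,"dx":0.0,"dy":0.0,"dz":0.016,"yaw":0.0}]'
```

```text
clock: 26.35
tool_pos: [0.4171, -0.1596, 0.0384]
tool_rot: [-3.141, 0.0, 0.48]
wrist_force: [1.1, 0.0, -0.4]
width: 0.0646
gripper_force: 66.3
```

Below the post top (roll underside at about 18 mm) with no contact force, so the post is in the hole. Continuing down.

```bash
python3 -m handwheel '[{"claw":0.06,"dx":0.0,"dy":0.0,"dz":0.005,"yaw":0.0},{"claw":0.06,"dx":0.0,"dy":0.0,"dz":0.009,"yaw":0.0},{"claw":0.06,"dx":0.0,"dy":0.0,"dz":0.0095,"yaw":0.0},{"claw":0.06,"dx":0.0,"dy":0.0,"dz":0.0095,"yaw":0.0}]'
```

```text
clock: 26.85
tool_pos: [0.4172, -0.1597, 0.0293]
tool_rot: [-3.142, -0.0, 0.48]
wrist_force: [0.3, -0.2, -0.2]
width: 0.0648
gripper_force: 66.3
```

```bash
python3 -m handwheel '[{"claw":0.06,"dx":0.0,"dy":0.0,"dz":0.0015,"yaw":0.0},{"claw":0.06,"dx":0.0,"dy":0.0,"dz":0.0015,"yaw":0.0}]'; python3 -m handwheel '[{"claw":0.075,"dx":0.0,"dy":0.0,"dz":0.0,"yaw":0.0},{"claw":0.085,"dx":0.0,"dy":0.0,"dz":0.0,"yaw":0.0},{"claw":0.085,"dx":0.0,"dy":0.0,"dz":0.0,"yaw":0.0},{"claw":0.085,"dx":0.0,"dy":0.0,"dz":-0.02,"yaw":0.0},{"claw":0.085,"dx":0.0,"dy":0.0,"dz":-0.07,"yaw":0.0},{"claw":0.085,"dx":0.0,"dy":0.0,"dz":-0.13,"yaw":0.0},{"claw":0.085,"dx":0.0,"dy":0.0,"dz":-0.19,"yaw":0.0},{"claw":0.085,"dx":0.0,"dy":0.06,"dz":-0.19,"yaw":0.0},{"claw":0.085,"dx":0.0,"dy":0.06,"dz":-0.19,"yaw":0.0}]'; python3 to.py .44 .2 .22 27.5
```

```text
clock: 27.1
tool_pos: [0.4174, -0.1598, 0.0288]
tool_rot: [3.141, -0.0, 0.481]
wrist_force: [-7.3, 3.1, 14.1]
width: 0.0645
gripper_force: 67.9
clock: 28.22
tool_pos: [0.4457, -0.215, 0.2175]
tool_rot: [-3.141, 0.001, 0.479]
wrist_force: [-0.1, 0.1, -1.0]
width: 0.0848
gripper_force: 0.0
rot [-3.141e+00  1.000e-03  4.790e-01] dx 0.1861 dy -0.3709 dz -0.0025 yaw -0.1 j [-0.5  -0.27  1.87 -0.    1.55  0.59] nose 0.022
```

Seated on the foot, where contact was felt, and released. I move clear and check the result numerically, since the picture quota is used up.

```bash
python3 -m handwheel '[{"claw":0.085,"dx":0.025,"dy":-0.05,"dz":0.0,"yaw":0.0},{"claw":0.085,"dx":0.05,"dy":-0.1,"dz":0.0,"yaw":0.0},{"claw":0.085,"dx":0.075,"dy":-0.15,"dz":0.0,"yaw":0.0},{"claw":0.085,"dx":0.1,"dy":-0.2,"dz":0.0,"yaw":0.0},{"claw":0.085,"dx":0.125,"dy":-0.25,"dz":0.0,"yaw":0.0},{"claw":0.085,"dx":0.15,"dy":-0.3,"dz":0.0,"yaw":0.0},{"claw":0.085,"dx":0.186,"dy":-0.37,"dz":0.0,"yaw":0.0},{"claw":0.085,"dx":0.186,"dy":-0.37,"dz":0.0,"yaw":0.0},{"claw":0.085,"dx":0.186,"dy":-0.37,"dz":0.0,"yaw":0.0}]'
python3 - <<'E'
from h import *
for nm in("top","side"):
    f=cam(nm);hsv=cv2.cvtColor(f["frame"],cv2.COLOR_RGB2HSV);K=f["camera_matrix"]
    for col,lo,hi,z in(("amber",(12,150,80),(30,255,255),.018),("red",(0,180,90),(6,255,255),.05)):
        m=cv2.inRange(hsv,lo,hi);m=cv2.morphologyEx(m,cv2.MORPH_CLOSE,np.ones((3,3)))
        n,l,st,c=cv2.connectedComponentsWithStats(m)
        for i in range(1,n):
            if st[i,4]>30:
                p=[st[i,0]+(st[i,2]-1)/2,st[i,1]+(st[i,3]-1)/2];print(nm,col,st[i],w(f,[p],z).round(4))
    # dark/grey checks inside the ring
f=cam("top");g=cv2.cvtColor(f["frame"],cv2.COLOR_RGB2GRAY)
# expected appearance: ring projected at z=.020 (seated) about spindle
a=np.linspace(0,2*np.pi,60)
for zz in(.020,.036):
    P=np.c_[.4191+.034*np.cos(a),-.1611+.034*np.sin(a),np.full(60,zz)]
    T=f["world_to_cam"];q=cv2.projectPoints(P,cv2.Rodrigues(T[:3,:3])[0],T[:3,3],f["camera_matrix"],f["dist_coeffs"])[0][:,0]
    print(zz,q.min(0).round(1),q.max(0).round(1))
E
```

```text
clock: 29.35
tool_pos: [0.4383, 0.2017, 0.2173]
tool_rot: [3.142, 0.001, 0.483]
wrist_force: [-0.7, -0.4, -0.6]
width: 0.0854
gripper_force: 0.0
top amber [314 258  26  26 318] [[ 0.4184 -0.1558]]
top red [332 110  10  10  64] [[ 0.8324 -0.1452]]
top red [404 255   6   7  34] [[ 0.467  -0.3514]]
side amber [336 229  27  18 225] [[ 0.4174 -0.1556]]
0.02 [315.4 257.2] [341.9 283.7]
0.036 [315.9 256.4] [342.7 283.2]
```

```bash
python3 -c "
from bench import arm
print(arm.hand_in())"
```

```text
the job is handed in; nothing more can be done
None
```

I handed the job in at about 29 s, but no verdict came back, so success is not confirmed. The pictures show the loupe upright in the dish, the carton lengthwise in the tray and the lid shut over the die box. The tape roll on the spindle (about 5 mm off centre) and the unmoved vial I checked only by measurement, having used all 14 pictures.

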